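# Reset an adjustable rack's divider and stand a box in the widened bay

### The job

The bay of the adjustable rack is too narrow for the small cardboard box: first squeeze the rack's release lever against its grip, hold it while you slide the divider away from the end plate to the third notch, and let go so that it latches there. Then lift the box out of its slot stand by its two broad sides, set it upright on the open worktop and let go, take it again by its two narrow sides, and lower it upright onto the floor of the bay between end plate and divider, still holding it until it is down. Never tip the box over, and leave everything else where it is.

Things in the scene. Friction and masses are not known exactly. Their poses are not given: they have to be found in the camera images.
- rack: The adjustable rack, fixed to the worktop: an aluminium rail 68 mm wide (x), 14 mm high, along its own y from -45 to +135 mm. Origin on the worktop under point bay_floor; z up. A dark steel comb, 36 mm high, with four square notches 24 mm apart runs along its +x side (x = 46 to 63 mm).
- end_plate (a point): Middle of the bay-side face of the fixed grey end plate (50 mm wide, 5 thick, top 90 mm above the worktop), at rack y = -28 mm. Axes as the rack's: the divider slides along +y, away from it.
- carriage (a joint): Place of the divider carriage along the rack's +y, in m: 0 in the first notch (start; bay 8 mm long), 0.024 in the second (32 mm), 0.048 in the third (56 mm), 0.072 in the fourth (80 mm). Latched, it has about 3 mm of play either way; unlatched, it slides with about 2 N.
- divider_face (a point): Middle of the bay-side face of the grey divider plate (50 mm wide, 5 thick, top 90 mm above the worktop), which moves with the carriage; at rack y = -20 mm + joint carriage.
- lever (a joint): How far the steel release lever is squeezed towards the fixed black grip, in m: 0 at rest (tooth 10 mm deep in a notch), 0.014 fully squeezed; above 0.011 the tooth is clear of the comb. A spring returns it (4 N at rest, 7.5 N fully squeezed). Let go between notches, its tooth rests on the comb and it cannot return to 0.
- lever_grip (a point): Pinch point on the carriage, midway between two upright grip plates (32 mm long in y), 85 mm above the worktop, 20 mm below their tops. Axes as the rack's. Outer faces: fixed black plate 26 mm to -x, steel lever 26 mm to +x. Squeezing moves the lever to -x: the pair goes from 52 to 38 mm wide, its middle 7 mm to -x of this point. Divider face 48 mm to -y.
- box_center (a point): Centre of the small closed cardboard box with taped lid: 60 mm along its x, 44 mm along its y, 88 mm tall, 0.15 to 0.3 kg. At the start it stands upright in the slot stand. Broad sides face +-y, narrow sides +-x.
- stand: Grey slot stand, fixed: foot plate 90x60 mm, 6 mm thick, with two upright cheeks (30 mm wide, tops at 90 mm, 67 mm apart inside) at its x ends, which cover the box's narrow sides; open at +y and -y. Origin under its centre on the worktop. The box stands on the foot plate, axes along the stand's.
- bay_floor (a point): Centre of the bay's floor (top of the rail, 14 mm above the worktop) with the divider in the third notch. Axes as the rack's. The box belongs here, its 44 mm side along y between end plate and divider, its 60 mm side along x; the bay is open at +x and -x.
- clear_spot (a point): A point on the worktop in the middle of its open patch; nothing stands within 70 mm of it.
- ramekin: Bystander: white ramekin, 68 mm across, 36 high. Origin at the centre of its underside. To be left alone.
- tape_roll: Bystander: roll of brown tape lying flat, 67 mm across, 37 high. Origin at the centre of its underside. To be left alone.
- shaker: Bystander: glass shaker with a metal cap, 27 mm across, 74 high. Origin at the centre of its underside. To be left alone.
- cutter: Bystander: yellow box cutter lying flat, 131x18 mm, 14 high. Origin at the centre of its underside. To be left alone.
- stapler: Bystander: stapler, 120x32 mm, 44 high. Origin at the centre of its underside. To be left alone.
- box: The same cardboard box; origin at the centre of its underside.
There are look-alikes about, which are no part of the job. Leave any orange look-alike of the box alone.

How it is judged:
By the outcome, as a careful person would: the job done as asked, in the order asked, and still so for the second after the job is handed in, with the robot touching nothing.
It also fails if it takes over 67 s, if anything falls off the work surface, if the arm or the gripper's body presses on something with over 40 N, if the wrist force passes 120 N, or if a joint passes its speed limit or range.

### The arm

A 6-joint arm with a two-finger parallel gripper is mounted at the origin on a cart in front of the work surface, level with it; the furniture and walls round the work are solid. World frame = base frame: x ahead of the robot, y to its left, z up, the work surface at z = 0. Lengths are in m, angles in degrees, forces in N, time in s.
With the tool pointing down it reaches from about 0.4 to 0.825 m from the base axis. Payload 7 kg.
Tool frame: the origin (TCP) lies between the finger pads; the fingertips stand ctrl.tip_extent ahead of it and the grasp point (between the pads) lies 2 mm behind it (ctrl.tip_extent is the distance from the TCP to the fingertips, in m); z points along the fingers, y is the direction in which the jaws open and shut (so a half turn about z gives the same grasp; the last joint's range is limited). The gripper opens to 88 mm and grips with 3 to 60 N. Pads are 19 mm wide; open, the fingers measure 130 mm over their backs; the gripper's body (78 mm by 193 mm) begins 47 mm behind the grasp point.
Start: joints at [-46.518, 20.546, 0.682, 0, -70.136, -16.507], TCP at [0.306, -0.602, 0.22] pointing down, gripper open.
Joint ranges: [-176.03, 176.03], [-82.01, 121.73], [-58.28, 71.71], [-173.87, 95.51], [-174.79, -0.11], [-173.66, 173.66]. Speed limits (degrees/s): [136.94, 136.94, 172.46, 180, 180, 180].

### API

Orientations are given as [roll, pitch, yaw] about the fixed x, y, z axes, in that order (R = Rz(yaw) Ry(pitch) Rx(roll)).
In Python, from plant import ctrl gives the robot as it stands.
- The arm moves only by the shell command python3 -m handwheel 'ROWS' [OPENING]. ROWS is JSON, a list of rows, each a list of 6 numbers: the shift along the tool's x, y, z in m, then the turn, a rotation vector about the tool's x, y, z in rad. In form: [[dx, dy, dz, ax, ay, az], ...]. A call has 1 to 8 rows; each row is the pose to reach, as a shift and turn from the pose commanded when the call began, along the tool's axes at that moment; what a row does not reach only later rows make up. A row lasts 1/8 s, in which the tool goes at most 62.5 mm and 10.7 degrees, less where a joint would pass 70% of its speed; a pose out of reach is approached as far as the arm can. A call with a gripper value outside its range is refused whole. OPENING is the closure, from -1 (fully open) to 1 (shut), so that 0 is half open, set as the call begins (- or left out, the last holds). The fingers move at their own pace and stop on an object; the grip force is fixed at half the most. Time passes only in rows, so rows that repeat a pose let the fingers close. It gives the time, the measured TCP pose, the force and the opening at its end, in the units of the state.
- ctrl.get_obs(): the state, without advancing time (a new reading comes with each control period).
- ctrl.snapshot(name): name is "side" or "top" or "wrist"; returns a dict with "img" (384x512x3 uint8, blue, green, red), "fx", "fy", "cx", "cy" (pixels), "distortion" ([k1, k2, p1, p2, k3] as OpenCV has them; the pictures are not rectified), "R" (3x3) and "t" (3): a world point X has camera coordinates R X + t. Camera axes: x right, y down, z forward; pixel columns grow to the right and rows downward; lengths in m; the calibration is good to about 2 mm. A picture is of the moment at which its call begins. There is no depth.
- ctrl.close_job(): hands the job in, once; it reports no verdict.
The state is a dict: "clock": time; "joint_pos": joint angles; "qvel": joint speeds; "tau": joint torques, N m; "tool_pos": TCP position; "orientation": TCP orientation; "force": force on the tool from outside, world axes, zero at the start; "moment": the same for the moment, N m; "opening": finger opening in m.
Only numpy, scipy, OpenCV 4.12 (cv2) and the standard library are available. Lean on these libraries where they do the work, as an engineer would, in place of code of your own. Each camera call takes 0.05 s, during which the arm holds its last target.

## Working session

There is one attempt and no reset: what is moved stays moved. The work goes in short steps, Python scripts to look and compute and a shell command to move; the robot and the scene stay as the last step left them, time stands still between calls to the robot, and variables do not carry over. Pictures are saved under pics/ and viewed, and the job is handed in when it is done.

```bash
ls; mkdir -p pics
python3 - <<'E'
from plant import ctrl
import cv2
print(ctrl.get_obs(), ctrl.tip_extent)
for n in ["side","top","wrist"]:
    s=ctrl.snapshot(n); cv2.imwrite(f"pics/{n}0.png",s["img"])
    print(n,s["fx"],s["fy"],s["cx"],s["cy"],s["distortion"],s["R"],s["t"])
E
```

```text
pics
{'clock': 0.0, 'joint_pos': array([-4.65198321e+01,  2.05891631e+01,  6.31834824e-01, -1.78996814e-02,
       -7.01355374e+01, -1.65063609e+01]), 'qvel': array([-0.03345909, -0.10441429,  0.09942827, -0.11999552,  0.0050461 ,
       -0.0488158 ]), 'tau': array([ 5.40680285e-04, -5.82723212e+01,  2.93059516e+01,  6.99753016e+00,
        6.66310181e-03, -1.09283790e-04]), 'tool_pos': array([ 0.30589066, -0.60113814,  0.2195406 ]), 'orientation': array([ 1.79906180e+02, -1.02540144e-02, -1.53032281e+02]), 'force': array([ 0.14698789,  0.04308244, -0.24270899]), 'moment': array([-0.00225693,  0.01608721, -0.05938402]), 'opening': 0.08739128507619619} 0.017
side 448.3825588359326 448.3825588359326 258.95348589055584 191.953041369343 [0.01463316 0.         0.         0.         0.        ] [[ 9.94661417e-01 -1.03191956e-01  2.92867235e-04]
 [-4.95857823e-02 -4.80439641e-01 -8.75624921e-01]
 [ 9.04981534e-02  8.70935802e-01 -4.82991628e-01]] [-0.51103076  0.01120334  1.40110237]
top 351.1971247259716 351.1971247259716 249.21114696589618 192.25099902516033 [-0.093527  0.        0.        0.        0.      ] [[-0.02801363 -0.99892282  0.03699247]
 [-0.99224918  0.02330634 -0.1220589 ]
 [ 0.12106526 -0.04012506 -0.99183324]] [-0.1367339   0.50214838  0.96948384]
wrist 277.29924540544846 277.29924540544846 261.7322851950842 186.93825902995044 [0.02206287 0.         0.         0.         0.        ] [[-0.45283999  0.8915893   0.00211167]
 [ 0.86246725  0.43744598  0.25454127]
 [ 0.22602253  0.11708771 -0.96705961]] [ 0.67474815 -0.03339854  0.39112575]
```

View pics/side0.png

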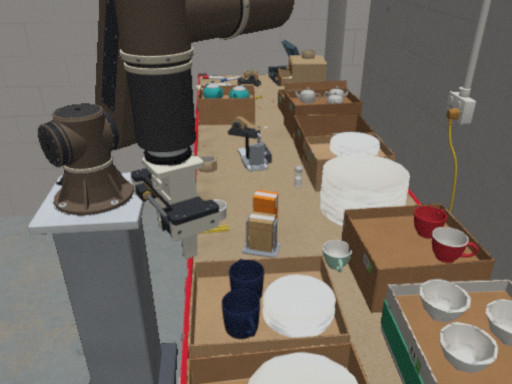

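View pics/top0.png

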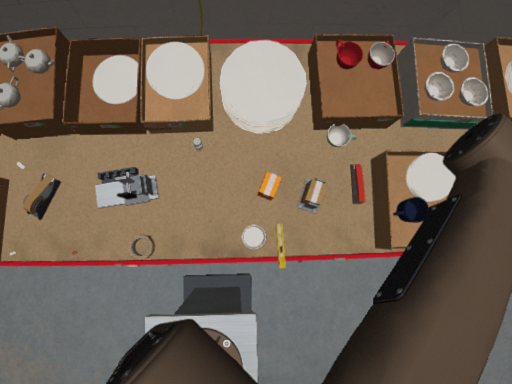

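View pics/wrist0.png

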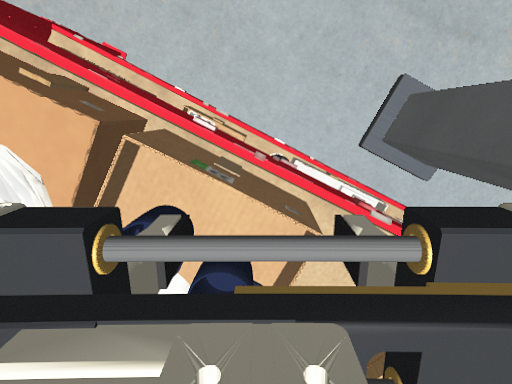

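The top view shows the rack near (127,188), the box in its stand near (313,194), the orange look-alike at (270,185), the ramekin at (253,237), the cutter at (282,245) and the shaker at (198,144). I'll zoom in on these.

Run:
```python
import cv2,numpy as np
t=cv2.imread("pics/top0.png"); s=cv2.imread("pics/side0.png")
a=cv2.resize(t[160:216,90:165],None,fx=8,fy=8,interpolation=cv2.INTER_CUBIC)
cv2.imwrite("pics/rack_top.png",a)
cv2.imwrite("pics/box_top.png",cv2.resize(t[165:220,250:330],None,fx=8,fy=8,interpolation=cv2.INTER_CUBIC))
cv2.imwrite("pics/rack_side.png",cv2.resize(s[110:180,220:280],None,fx=8,fy=8,interpolation=cv2.INTER_CUBIC))
cv2.imwrite("pics/box_side.png",cv2.resize(s[180:260,230:290],None,fx=7,fy=7,interpolation=cv2.INTER_CUBIC))
```

```text
(no output)
```

View pics/rack_top.png

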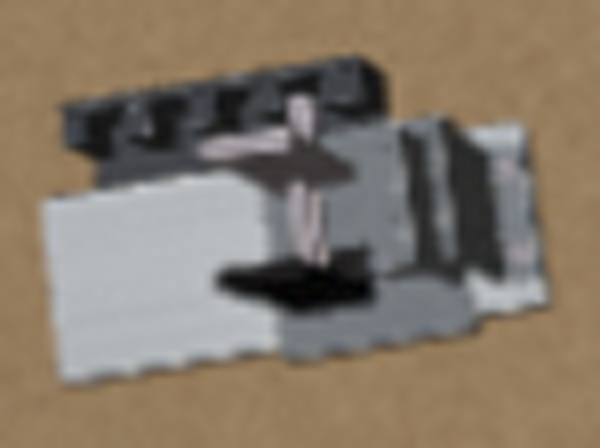

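View pics/box_top.png

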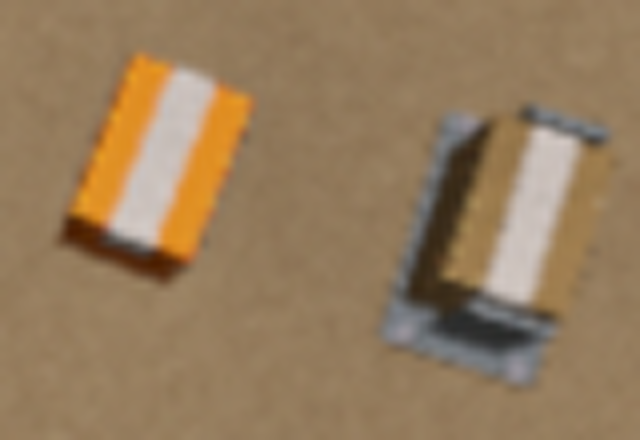

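View pics/rack_side.png

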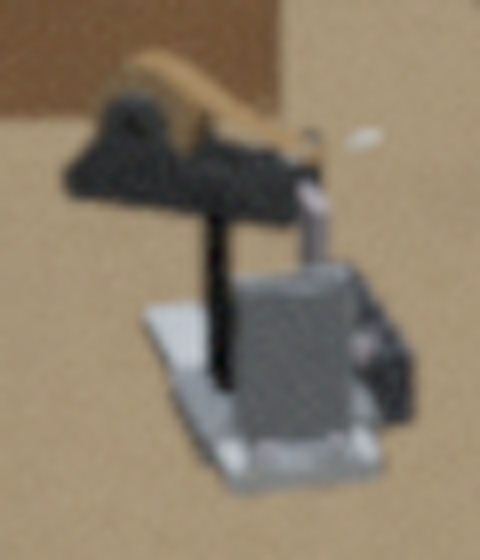

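View pics/box_side.png

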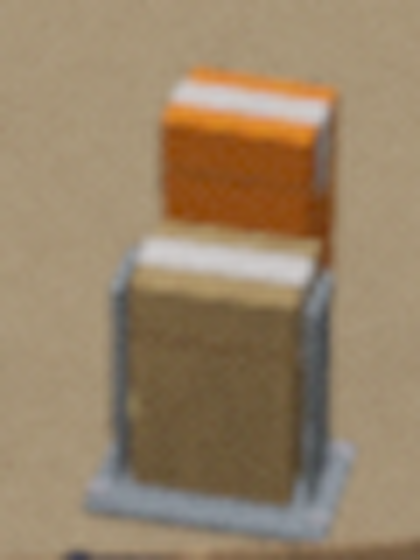

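The rack's rail runs to the left (+y), with the end plate on the right and the comb on the +x side. The kraft box stands between grey cheeks at (313,194), which is the target. The orange box at (270,185) stands free, so it's the look-alike. Now to measure them.

```bash
cat > h.py <<'E'
import numpy as np,cv2
from plant import ctrl
def K(s): return np.array([[s["fx"],0,s["cx"]],[0,s["fy"],s["cy"]],[0,0,1.]])
def ray(s,px):
    p=cv2.undistortPoints(np.array([[px]],float),K(s),np.array(s["distortion"]))[0,0]
    R=np.array(s["R"]);t=np.array(s["t"])
    return -R.T@t, R.T@np.array([p[0],p[1],1.])
def onz(s,px,z):
    c,d=ray(s,px); return c+d*(z-c[2])/d[2]
def proj(s,X):
    R=np.array(s["R"]);t=np.array(s["t"])
    r,_=cv2.Rodrigues(R); return cv2.projectPoints(np.array(X,float).reshape(-1,3),r,t,K(s),np.array(s["distortion"]))[0][:,0]
def tri(s1,p1,s2,p2):
    c1,d1=ray(s1,p1);c2,d2=ray(s2,p2)
    A=np.stack([d1,-d2],1);x=np.linalg.lstsq(A,c2-c1,rcond=None)[0]
    return (c1+d1*x[0]+c2+d2*x[1])/2, np.linalg.norm(c1+d1*x[0]-c2-d2*x[1])
def toolR():
    from scipy.spatial.transform import Rotation as Ro
    return Ro.from_euler('xyz',ctrl.get_obs()["orientation"],degrees=True).as_matrix()
E
python3 - <<'E'
from h import *
s=ctrl.snapshot("top")
def c(x,y,ox,oy,k=8): return ((x+.5)/k-.5+ox,(y+.5)/k-.5+oy)
print("rail")
P=[onz(s,c(*p,90,160),.014) for p in [(42,200),(65,380),(548,302),(525,125)]]
for p in P: print(p.round(4))
P=np.array(P); d=(P[3]-P[0]); d2=P[2]-P[1]
print(np.linalg.norm(d),np.linalg.norm(d2),np.linalg.norm(P[1]-P[0]),np.linalg.norm(P[3]-P[2]))
a=np.degrees(np.arctan2(-(d+d2)[1],-(d+d2)[0])); print("rail +y dir angle",a, "center",P.mean(0))
u=np.array([np.cos(np.radians(a)),np.sin(np.radians(a))])
print("origin",P.mean(0)[:2]-u*.045)
print("box")
B=np.array([onz(s,c(*p,250,165),.094) for p in [(495,108),(614,140),(553,318),(440,280)]])
print(B.round(4),B.mean(0)); e=(B[0]+B[1]-B[2]-B[3]);print(np.degrees(np.arctan2(e[1],e[0])),np.linalg.norm(e)/2,np.linalg.norm(B[0]-B[1]),np.linalg.norm(B[2]-B[3]))
T=np.array([onz(s,c(*p,250,165),.094) for p in [(530,122),(582,135),(533,306),(485,291)]])
print(T.mean(0)); e=(T[0]+T[1]-T[2]-T[3]);print(np.degrees(np.arctan2(e[1],e[0])),np.linalg.norm(e)/2)
F=np.array([onz(s,c(*p,250,165),.006) for p in [(445,115),(388,338),(532,380)]])
print("foot",F, (F[0]+F[2])/2)
E
```

```text
rail
[0.5341 0.3009 0.014 ]
[0.4679 0.2907 0.014 ]
[0.4923 0.1141 0.014 ]
[0.5574 0.1228 0.014 ]
0.17959571732271296 0.1782844288296409 0.06700513895808945 0.06576583256623723
rail +y dir angle 97.66775675165376 center [0.51291043 0.20712515 0.014     ]
origin [0.51891471 0.16252752]
box
[[ 0.526  -0.3177  0.094 ]
 [ 0.5141 -0.3582  0.094 ]
 [ 0.4538 -0.3339  0.094 ]
 [ 0.4677 -0.2959  0.094 ]] [ 0.490393   -0.32642595  0.094     ]
-21.224395778072882 0.06356470878721988 0.04225249659837599 0.04042244775480402
[ 0.48964734 -0.32876546  0.094     ]
-18.39004917829282 0.06073309746261136
foot [[ 0.53774345 -0.31832599  0.006     ]
 [ 0.45530325 -0.29319734  0.006     ]
 [ 0.43840051 -0.34605444  0.006     ]] [ 0.48807198 -0.33219022  0.006     ]
```

```bash
cat >> h.py <<'E'
from scipy.spatial.transform import Rotation as Ro
def go(pos,yaw):
    o=ctrl.get_obs();R=toolR()
    d=R.T@(np.array(pos)-o["tool_pos"]); rv=Ro.from_matrix(R.T@Ro.from_euler('xyz',[180,0,yaw],degrees=True).as_matrix()).as_rotvec()
    print("clock",o["clock"],"at",o["tool_pos"].round(4),o["orientation"].round(2),"F",o["force"].round(1),"open",round(o["opening"],4))
    print("shift",d.round(4),"rot",rv.round(4))
E
python3 - <<'E'
from h import *
s=ctrl.snapshot("top")
def c(x,y,ox,oy,k=8): return ((x+.5)/k-.5+ox,(y+.5)/k-.5+oy)
O=np.array([.519,.1625]);th=np.radians(7.7);M=np.array([[np.cos(th),np.sin(th)],[-np.sin(th),np.cos(th)]])
for n,p in dict(lev_l=(200,148),lev_r=(290,140),blk_l=(220,280),blk_r=(372,262),blkr2=(372,300)).items():
    X=onz(s,c(*p,90,160),.105)[:2]; print(n,X,(M@(X-O)*1000).round(1))
for n,p in dict(div_a=(400,125),div_b=(440,118),dv_c=(465,275)).items():
    X=onz(s,c(*p,90,160),.09)[:2]; print(n,X,(M@(X-O)*1000).round(1))
go([.52,.19,.22],-82.3)
E
```

```text
lev_l [0.5361847  0.21090102] [23.5 45.7]
lev_r [0.53812594 0.18060867] [21.4 15.4]
blk_l [0.49176499 0.20329799] [-21.5  44.1]
blk_r [0.49657403 0.15255855] [-23.6  -6.8]
blkr2 [0.48393518 0.15242185] [-36.1  -5.3]
div_a [0.54495643 0.14787199] [ 23.8 -18. ]
div_b [0.54702194 0.13428966] [ 24.  -31.7]
dv_c [0.49338281 0.12533895] [-30.4 -33.4]
clock 0.25 at [ 0.306  -0.6014  0.22  ] [ 179.96   -0.   -153.03] F [-0.2 -0.1 -0.4] open 0.0877
shift [-5.496e-01  6.083e-01  4.000e-04] rot [ 7.0000e-04  4.0000e-04 -1.2345e+00]
```

```bash
python3 -m handwheel '[[-0.02,0.022,0,0,0,-0.08],[-0.06,0.066,0,0,0,-0.25],[-0.10,0.11,0,0,0,-0.42],[-0.14,0.155,0,0,0,-0.6],[-0.18,0.20,0,0,0,-0.78],[-0.22,0.243,0,0,0,-0.95],[-0.26,0.288,0,0,0,-1.1],[-0.30,0.332,0,0,0,-1.23]]' -1; python3 -c "
from h import *
go([.5151,.1912,.20],-82.3)"
```

```text
clock: 1.25
tool_pos: [0.4231, -0.1677, 0.2208]
orientation: [-179.9, -0.0, -82.3]
force: [1.8, -0.0, 0.7]
opening: 0.0878
clock 1.25 at [ 0.4231 -0.1677  0.2208] [-1.7994e+02 -1.0000e-02 -8.2290e+01] F [ 1.8 -0.   0.7] open 0.0878
shift [-0.3433 -0.1393  0.0209] rot [-0.001  -0.0001  0.0002]
```

```bash
python3 -m handwheel '[[-0.05,-0.02,0.003,0,0,0],[-0.105,-0.042,0.006,0,0,0],[-0.16,-0.065,0.01,0,0,0],[-0.215,-0.087,0.013,0,0,0],[-0.27,-0.11,0.016,0,0,0],[-0.318,-0.13,0.02,0,0,0],[-0.343,-0.139,0.021,0,0,0],[-0.343,-0.139,0.021,0,0,0]]'; python3 -c "
from h import *
go([.5151,.1912,.083],-82.3)
for n in ['wrist','side','top']:
  s=ctrl.snapshot(n);cv2.imwrite('pics/%s1.png'%n,s['img'])
"
```

```text
clock: 2.25
tool_pos: [0.5163, 0.1898, 0.1989]
orientation: [180.0, -0.0, -82.4]
force: [0.1, -0.2, 0.1]
opening: 0.0875
clock 2.25 at [0.5163 0.1898 0.1989] [ 1.7995e+02 -3.0000e-02 -8.2450e+01] F [ 0.1 -0.2  0.1] open 0.0875
shift [-0.0016  0.0009  0.1159] rot [ 0.0009 -0.0005 -0.0026]
```

View pics/wrist1.png

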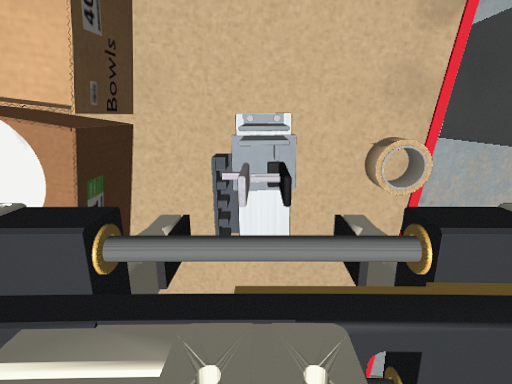

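The wrist view shows the rack straight on. The end plate is at (262,122), the lever near (243,185) and the black grip near (286,185). Next, a zoomed crop to measure from.

```bash
python3 -c "
import cv2
s=cv2.imread('pics/wrist1.png');cv2.imwrite('pics/w1z.png',cv2.resize(s[105:240,205:310],None,fx=5.5,fy=5.5,interpolation=cv2.INTER_CUBIC)[:600])"
```

```text
(no output)
```

View pics/w1z.png

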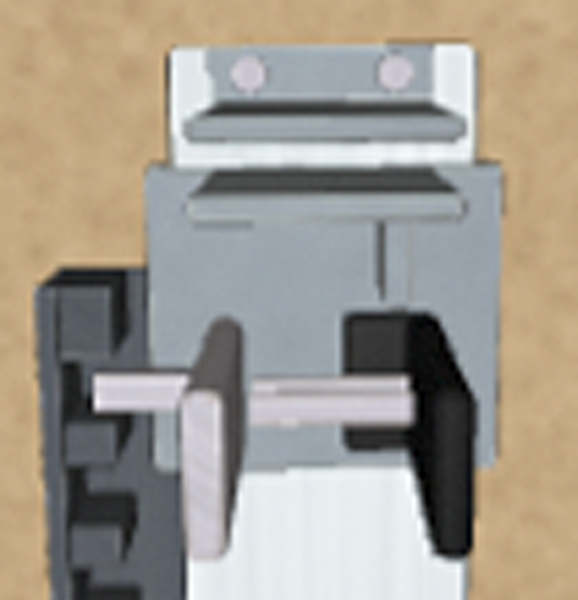

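Run:
```python
from h import *
s=ctrl.snapshot("wrist")
def c(x,y,ox=205,oy=105,k=5.5): return ((x+.5)/k-.5+ox,(y+.5)/k-.5+oy)
O=np.array([.519,.1625]);th=np.radians(7.7);M=np.array([[np.cos(th),np.sin(th)],[-np.sin(th),np.cos(th)]])
def f(n,p,z):
    X=onz(s,c(*p),z)[:2]; print(n,X.round(4),(M@(X-O)*1000).round(1))
for n,p in dict(lev_o1=(183,392),lev_o2=(190,557),lev_i1=(221,392),blk_o1=(474,392),blk_o2=(472,555)).items(): f(n,p,.105)
for n,p in dict(ep_l=(185,138),ep_r=(466,138),dv_l=(185,215),dv_r=(466,215),ep_l2=(185,120),dv_l2=(185,195)).items(): f(n,p,.09)
for n,p in dict(rail_l=(172,45),rail_r=(474,45),rail_l2=(187,600),rail_r2=(467,600)).items(): f(n,p,.014)
o=ctrl.get_obs();print((M@(o["tool_pos"][:2]-O)*1000).round(1))
```

```text
lev_o1 [0.5408 0.1797] [23.9 14.1]
lev_o2 [0.5363 0.2097] [23.5 44.4]
lev_i1 [0.5342 0.1788] [17.2 14.1]
blk_o1 [0.4904 0.1731] [-26.9  14.4]
blk_o2 [0.4861 0.2028] [-27.2  44.3]
ep_l [0.5462 0.1374] [ 23.6 -28.5]
ep_r [0.4969 0.131 ] [-26.1 -28.3]
dv_l [0.5447 0.1508] [ 23.9 -15. ]
dv_r [0.4948 0.1443] [-26.4 -14.7]
ep_l2 [0.5465 0.1343] [ 23.5 -31.6]
dv_l2 [0.5451 0.1473] [ 23.9 -18.6]
rail_l [0.5569 0.1225] [ 32.2 -44.7]
rail_r [0.4904 0.1139] [-34.8 -44.3]
rail_l2 [0.5396 0.2522] [32.5 86.2]
rail_r2 [0.4718 0.2434] [-35.9  86.5]
[ 0.4 25.2]
```

```bash
python3 -c "
from h import *
go([.5069,.1901,.083],-82.4)"
```

```text
clock 2.45 at [0.5161 0.1875 0.1997] [-180.      0.    -82.61] F [0.1 0.6 0.7] open 0.0879
shift [-0.0037  0.0088  0.1167] rot [-0.      0.     -0.0036]
```

```bash
python3 -m handwheel '[[-0.003,0.009,0.03,0,0,-0.004],[-0.003,0.009,0.07,0,0,-0.004],[-0.003,0.009,0.10,0,0,-0.004],[-0.003,0.009,0.116,0,0,-0.004],[-0.003,0.009,0.116,0,0,-0.004]]'; python3 -c "
from h import *
for n in ['wrist','side']:
  s=ctrl.snapshot(n);cv2.imwrite('pics/%s2.png'%n,s['img'])
  im=s['img'][100:260,190:330] if n=='wrist' else s['img'][90:190,180:300]
  cv2.imwrite('pics/%s2z.png'%n,cv2.resize(im,None,fx=3.7 if n=='wrist' else 5,fy=3.7 if n=='wrist' else 5,interpolation=cv2.INTER_CUBIC))
"
```

```text
clock: 3.08
tool_pos: [0.5067, 0.1895, 0.0831]
orientation: [179.9, -0.0, -82.4]
force: [-0.2, 0.5, 1.6]
opening: 0.0877
```

View pics/wrist2.png

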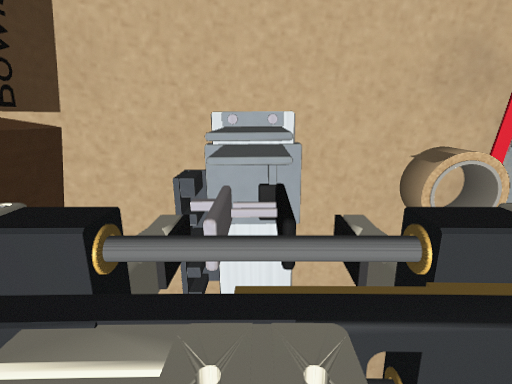

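View pics/side2z.png

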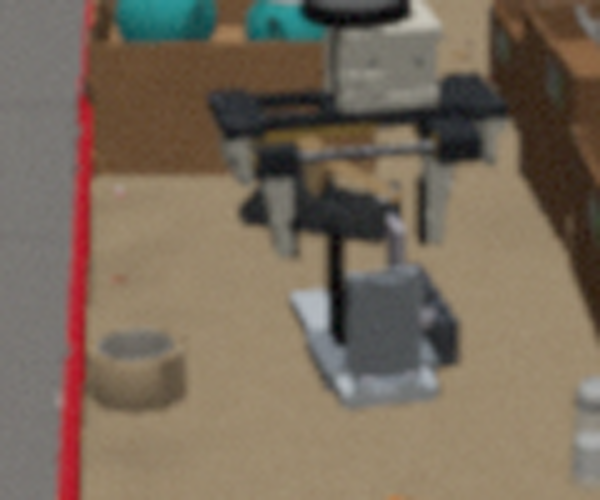

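The wrist view shows both grip plates between the fingers: lever at (215,225), black plate at (285,225), centred as planned. Closing now.

```bash
python3 -m handwheel '[[0,0,0,0,0,0],[0,0,0,0,0,0],[0,0,0,0,0,0],[0,0,0,0,0,0],[0,0,0,0,0,0],[0,0,0,0,0,0]]' 1; python3 -c "
from h import *
go([.5067-.00645,.1895+.0476,.083],-82.3)"
```

```text
clock: 3.92
tool_pos: [0.5064, 0.19, 0.084]
orientation: [179.9, -0.0, -82.3]
force: [-4.1, -1.5, 5.7]
opening: 0.0372
clock 3.925 at [0.5064 0.19   0.084 ] [ 1.7994e+02 -3.0000e-02 -8.2310e+01] F [-4.1 -1.5  5.7] open 0.0372
shift [-0.0475 -0.0002  0.0009] rot [ 0.0011 -0.0005 -0.0001]
```

```bash
python3 -m handwheel '[[-0.005,0,0,0,0,0],[-0.014,0,0,0,0,0],[-0.024,0,0,0,0,0],[-0.034,0,0,0,0,0],[-0.043,0,0,0,0,0],[-0.048,0,0,0,0,0],[-0.048,0,0,0,0,0]]'; python3 -c "
from h import *
s=ctrl.snapshot('wrist');cv2.imwrite('pics/wrist3.png',s['img'])
s=ctrl.snapshot('top');cv2.imwrite('pics/top3.png',s['img'])
go([0,0,0],0)"
```

```text
clock: 4.8
tool_pos: [0.4996, 0.238, 0.0839]
orientation: [179.9, -0.0, -82.3]
force: [-6.8, 0.8, 8.1]
opening: 0.0369
clock 4.9 at [0.4996 0.238  0.0839] [ 1.7993e+02 -1.0000e-02 -8.2290e+01] F [-6.7  0.5  8.5] open 0.0372
shift [0.1687 0.5269 0.0846] rot [ 1.1000e-03  7.0000e-04 -1.4362e+00]
```

View pics/wrist3.png

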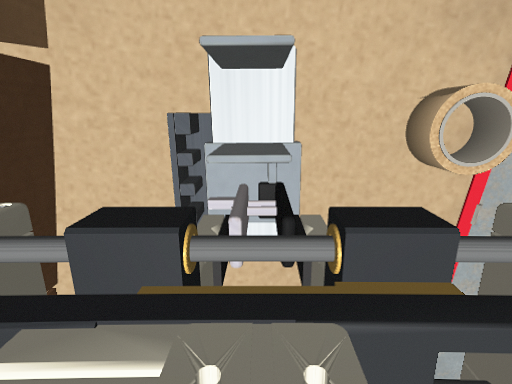

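The bay is open, with the end plate at (247,40) and the divider at (247,150). Before letting go, I'll measure the gap.

```bash
cat >> h.py <<'E'
O=np.array([.5177,.1623]);th=np.radians(7.65);M=np.array([[np.cos(th),np.sin(th)],[-np.sin(th),np.cos(th)]])
def rk(X): return (M@(np.array(X)[:2]-O)*1000).round(1)
def w(x,y): return O+M.T@np.array([x,y])/1000
E
python3 - <<'E'
from h import *
s=ctrl.snapshot("wrist")
im=s['img'][25:170,190:310];cv2.imwrite('pics/w3z.png',cv2.resize(im,None,fx=4,fy=4,interpolation=cv2.INTER_CUBIC))
# predicted rows
for y in (-28,-33,25,28,33):
    print(y,proj(s,[[*w(0,y),.09],[*w(-25,y),.09],[*w(25,y),.09]]).round(1).tolist())
E
```

```text
-28 [[247.9, 40.4], [296.0, 40.4], [199.7, 40.2]]
-33 [[247.8, 29.6], [296.3, 29.6], [199.1, 29.4]]
25 [[249.1, 143.3], [292.9, 143.3], [205.3, 143.3]]
28 [[249.2, 148.6], [292.7, 148.6], [205.6, 148.6]]
33 [[249.3, 157.3], [292.5, 157.3], [206.0, 157.2]]
```

View pics/w3z.png

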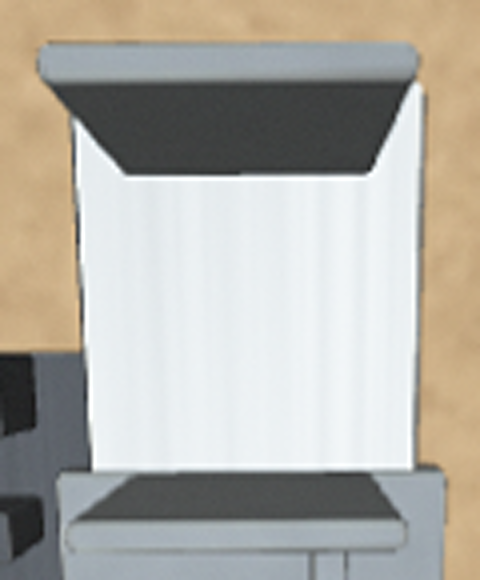

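```bash
python3 -m handwheel '[[0.0015,0,0,0,0,0],[0.0015,0,0,0,0,0]]'; python3 -m handwheel '[[0,0,0,0,0,0],[0,0,0,0,0,0],[0,0,0,0,0,0],[0,0,0,0,0,0],[0,0,0,0,0,0],[0,0,0,0,0,0]]' -1; python3 -c "
from h import *
s=ctrl.snapshot('wrist')
im=s['img'][25:250,160:320];cv2.imwrite('pics/w4z.png',cv2.resize(im,None,fx=2.6,fy=2.6,interpolation=cv2.INTER_CUBIC))"
```

```text
clock: 5.2
tool_pos: [0.4998, 0.2363, 0.084]
orientation: [179.9, -0.0, -82.3]
force: [-6.4, 0.8, 6.9]
opening: 0.0375
clock: 5.95
tool_pos: [0.5003, 0.2362, 0.0832]
orientation: [180.0, -0.0, -82.3]
force: [0.1, 0.9, 0.4]
opening: 0.0869
```

View pics/w4z.png

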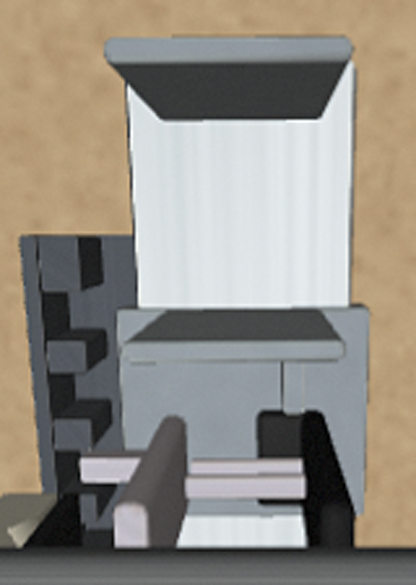

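The comb shows the tooth in the third notch, and the plate gap looks right. I'll lift off and check the latch from clear.

```bash
python3 -m handwheel '[[0,0,-0.02,0,0,0],[0,0,-0.06,0,0,0],[0,0,-0.10,0,0,0],[0,0,-0.125,0,0,0]]'
python3 - <<'E'
from h import *
s=ctrl.snapshot('wrist'); im=s['img']; cv2.imwrite('pics/w5.png',im)
im=im[25:250,170:320];cv2.imwrite('pics/w5z.png',cv2.resize(im,None,fx=2.6,fy=2.6,interpolation=cv2.INTER_CUBIC))
t=ctrl.snapshot('top')
for p in [(205,195),(200,195),(210,190)]: print(onz(t,p,0))
for n,p in dict(ram=(253,237),shk=(198,146),orange=(270,187)).items(): print(n,onz(t,p,.03))
# box tape mask
im=t['img']; cv2.imwrite('pics/top5.png',im)
sub=im[175:215,295:330]; hsv=cv2.cvtColor(sub,cv2.COLOR_BGR2HSV)
cv2.imwrite('pics/boxt5.png',cv2.resize(sub,None,fx=14,fy=14,interpolation=cv2.INTER_CUBIC))
go([.49,-.328,.2],-200)
E
```

```text
clock: 6.5
tool_pos: [0.5011, 0.2367, 0.2106]
orientation: [-179.9, 0.1, -82.3]
force: [0.5, -0.5, 0.1]
opening: 0.0876
[ 0.49744136 -0.02076595  0.        ]
[ 0.49778746 -0.0060912   0.        ]
[ 0.51191321 -0.03565542  0.        ]
ram [ 0.37124549 -0.15690046  0.03      ]
shk [ 0.63776132 -0.00463765  0.03      ]
orange [ 0.51267502 -0.21003256  0.03      ]
clock 6.6 at [0.502  0.2373 0.2117] [-1.7974e+02  1.5000e-01 -8.2300e+01] F [-0.4 -0.4 -0.1] open 0.0877
shift [0.5587 0.0877 0.0099] rot [-1.0000e-04  6.3000e-03  2.0543e+00]
```

View pics/w5z.png

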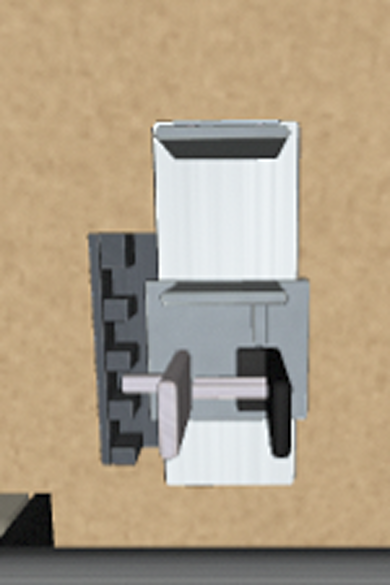

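View pics/boxt5.png

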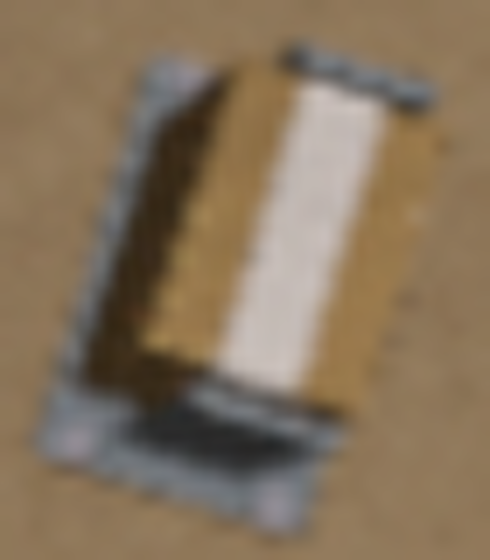

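```bash
python3 -m handwheel '[[0.02,0.003,0,0,0,0.08],[0.06,0.01,0,0,0,0.25],[0.115,0.018,0,0,0,0.43],[0.17,0.027,0,0,0,0.61],[0.23,0.036,0,0,0,0.79],[0.29,0.046,0,0,0,0.97],[0.345,0.055,0,0,0,1.15],[0.40,0.063,0,0,0,1.33]]'; python3 -c "
from h import *
go([.49,-.328,.2],-200)"
```

```text
clock: 7.6
tool_pos: [0.491, -0.1701, 0.208]
orientation: [180.0, -0.0, -158.9]
force: [1.7, -0.4, -0.4]
opening: 0.0878
clock 7.6 at [ 0.491  -0.1701  0.208 ] [ 1.7998e+02 -2.0000e-02 -1.5887e+02] F [ 1.7 -0.4 -0.4] open 0.0878
shift [ 0.0579 -0.1469  0.0079] rot [ 2.000e-04 -5.000e-04  7.179e-01]
```

```bash
python3 -m handwheel '[[0.012,-0.03,0.001,0,0,0.15],[0.027,-0.07,0.003,0,0,0.33],[0.042,-0.11,0.005,0,0,0.5],[0.055,-0.14,0.007,0,0,0.66],[0.058,-0.147,0.008,0,0,0.718],[0.058,-0.147,0.008,0,0,0.718]]'
python3 - <<'E'
from h import *
go([.49,-.328,.06],-200)
s=ctrl.snapshot('wrist'); im=s['img']; cv2.imwrite('pics/w6.png',im)
E
```

```text
clock: 8.35
tool_pos: [0.4909, -0.3268, 0.1993]
orientation: [180.0, -0.1, 160.3]
force: [-0.4, 0.9, 1.4]
opening: 0.0878
clock 8.35 at [ 0.4909 -0.3268  0.1993] [ 1.7999e+02 -1.1000e-01  1.6028e+02] F [-0.4  0.9  1.4] open 0.0878
shift [ 0.0002 -0.0014  0.1393] rot [ 0.0001 -0.0019  0.0049]
```

View pics/w6.png

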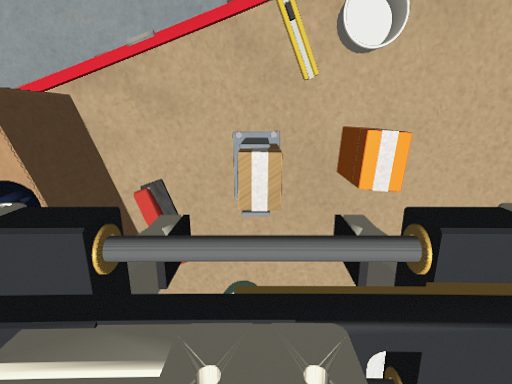

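Run:
```python
from h import *
s=ctrl.snapshot('wrist'); im=s['img'][120:230,210:310]
cv2.imwrite('pics/w6z.png',cv2.resize(im,None,fx=5,fy=5,interpolation=cv2.INTER_CUBIC))
# tape mask
hsv=cv2.cvtColor(s['img'],cv2.COLOR_BGR2HSV)
m=np.zeros(hsv.shape[:2],np.uint8); sub=hsv[140:215,235:290]
m[140:215,235:290]=((sub[...,1]<40)&(sub[...,2]>150)).astype(np.uint8)*255
n,l,st,ce=cv2.connectedComponentsWithStats(m); i=1+np.argmax(st[1:,4]); 
cn,_=cv2.findContours((l==i).astype(np.uint8),cv2.RETR_EXTERNAL,cv2.CHAIN_APPROX_NONE)
r=cv2.minAreaRect(cn[0]); b=cv2.boxPoints(r); print(b.round(1),st[i])
P=np.array([onz(s,p,.094)[:2] for p in b]); print(P.round(4),P.mean(0).round(4))
e=sorted([(np.linalg.norm(P[1]-P[0]),0,1),(np.linalg.norm(P[2]-P[1]),1,2)])[1]; d=P[e[2]]-P[e[1]]; print(e,np.degrees(np.arctan2(d[1],d[0])))
```

```text
[[251. 210.]
 [251. 151.]
 [267. 151.]
 [267. 210.]] [251 151  17  60 952]
[[ 0.5141 -0.3464]
 [ 0.4568 -0.3253]
 [ 0.4621 -0.3106]
 [ 0.5196 -0.3308]] [ 0.4882 -0.3283]
(np.float64(0.06097630393052312), 0, 1) 159.77057183974955
```

View pics/w6z.png

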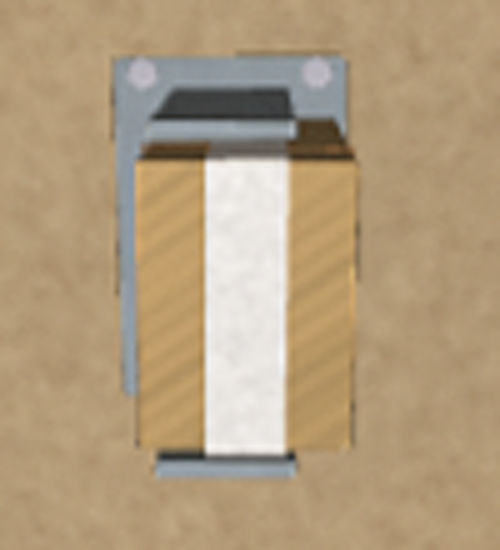

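The close crop confirms the target: kraft box with white tape strip at (259,180), between the grey cheeks. The orange box is at (375,160) and the stapler at (155,200), both clear of the fingers. Descending.

```bash
python3 -m handwheel '[[0.002,-0.002,0.03,0,0,0],[0.002,-0.002,0.08,0,0,0],[0.002,-0.002,0.12,0,0,0],[0.002,-0.002,0.139,0,0,0],[0.002,-0.002,0.139,0,0,0]]'; python3 -m handwheel '[[0,0,0,0,0,0],[0,0,0,0,0,0],[0,0,0,0,0,0],[0,0,0,0,0,0],[0,0,0,0,0,0],[0,0,0,0,0,0]]' 1
```

```text
clock: 9.07
tool_pos: [0.4882, -0.3266, 0.0601]
orientation: [-180.0, -0.2, 160.4]
force: [0.7, 0.1, 0.8]
opening: 0.0878
clock: 9.82
tool_pos: [0.4891, -0.3277, 0.0616]
orientation: [-180.0, 0.0, 160.3]
force: [-1.8, 0.3, 2.4]
opening: 0.0441
```

```bash
python3 -m handwheel '[[0,0,-0.006,0,0,0],[0,0,-0.02,0,0,0],[0,0,-0.045,0,0,0],[0,0,-0.075,0,0,0],[0,0,-0.105,0,0,0],[0,0,-0.125,0,0,0],[0,0,-0.13,0,0,0]]'
python3 - <<'E'
from h import *
go([.50,-.03,.19],-172.35)
s=ctrl.snapshot('side'); im=s['img'][130:280,170:330]; cv2.imwrite('pics/s7.png',cv2.resize(im,None,fx=3.5,fy=3.5))
E
```

```text
clock: 10.7
tool_pos: [0.4898, -0.3279, 0.1937]
orientation: [180.0, 0.2, 160.3]
force: [0.9, 0.0, -2.0]
opening: 0.0442
clock 10.7 at [ 0.4898 -0.3279  0.1937] [179.99   0.19 160.34] F [ 0.9  0.  -2. ] open 0.0442
shift [0.0906 0.284  0.0034] rot [-0.0007  0.0033 -0.4766]
```

View pics/s7.png

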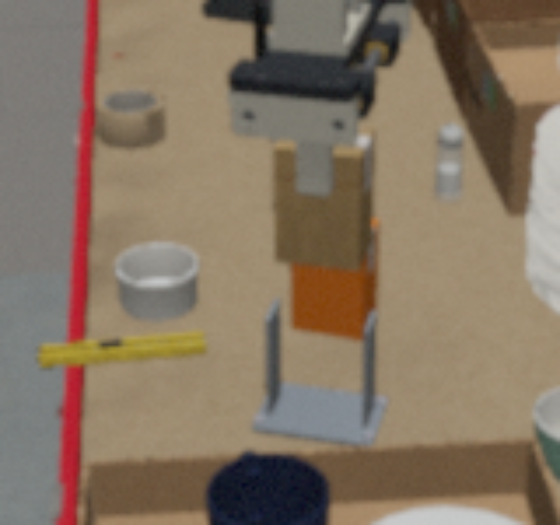

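The box hangs upright in the fingers, clear of the stand. Carrying it to the open patch.

```bash
python3 -m handwheel '[[0.004,0.012,0,0,0,-0.02],[0.014,0.043,0,0,0,-0.07],[0.029,0.09,0,0,0,-0.15],[0.045,0.14,0,0,0,-0.24],[0.062,0.195,0,0,0,-0.33],[0.077,0.242,0,0,0,-0.41],[0.087,0.272,0,0,0,-0.455],[0.0905,0.284,0,0,0,-0.477]]'; python3 -c "
from h import *
go([.50,-.03,.054],-172.35)"
```

```text
clock: 11.75
tool_pos: [0.4986, -0.0279, 0.1907]
orientation: [180.0, -0.1, -172.1]
force: [-0.0, 0.4, -0.8]
opening: 0.0441
clock 11.75 at [ 0.4986 -0.0279  0.1907] [ 1.8000e+02 -8.0000e-02 -1.7212e+02] F [-0.   0.4 -0.8] open 0.0441
shift [-0.0013 -0.0023  0.1367] rot [ 0.0001 -0.0014  0.004 ]
```

```bash
python3 -m handwheel '[[0,0,0.015,0,0,0],[0,0,0.05,0,0,0],[0,0,0.09,0,0,0],[0,0,0.118,0,0,0],[0,0,0.13,0,0,0],[0,0,0.134,0,0,0],[0,0,0.136,0,0,0],[0,0,0.1365,0,0,0]]'; python3 -m handwheel '[[0,0,0,0,0,0],[0,0,0,0,0,0],[0,0,0,0,0,0],[0,0,0,0,0,0],[0,0,0,0,0,0]]' -1
python3 - <<'E'
from h import *
go([.50,-.03,.16],-82.35)
s=ctrl.snapshot('side'); im=s['img'][110:260,170:330]; cv2.imwrite('pics/s8.png',cv2.resize(im,None,fx=3.5,fy=3.5))
E
```

```text
clock: 12.75
tool_pos: [0.5, -0.0297, 0.0557]
orientation: [180.0, 0.1, -172.3]
force: [0.3, 0.6, -1.0]
opening: 0.0439
clock: 13.38
tool_pos: [0.4994, -0.0297, 0.055]
orientation: [180.0, 0.0, -172.3]
force: [-0.1, -0.8, 0.4]
opening: 0.0854
clock 13.375 at [ 0.4994 -0.0297  0.055 ] [ 180.      0.   -172.33] F [-0.1 -0.8  0.4] open 0.0854
shift [-0.0006 -0.0003 -0.105 ] rot [-0.      0.     -1.5705]
```

View pics/s8.png

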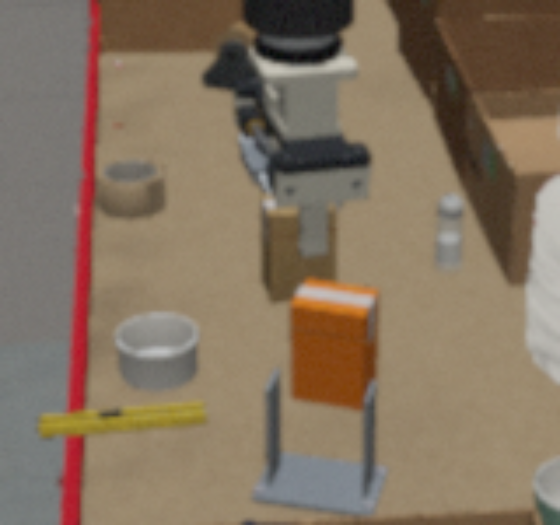

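The box stands upright on the patch. Lifting off and turning 90°.

```bash
python3 -m handwheel '[[0,0,-0.01,0,0,0],[0,0,-0.04,0,0,0],[0,0,-0.08,0,0,0],[0,0,-0.12,0,0,0],[0,0,-0.12,0,0,-0.15],[0,0,-0.12,0,0,-0.33],[0,0,-0.12,0,0,-0.51],[0,0,-0.12,0,0,-0.69]]';python3 -m handwheel '[[0,0,0,0,0,-0.18],[0,0,0,0,0,-0.36],[0,0,0,0,0,-0.54],[0,0,0,0,0,-0.72],[0,0,0,0,0,-0.88],[0,0,0,0,0,-0.88]]'
python3 - <<'E'
from h import *
go([.50,-.03,.054],-82.35)
s=ctrl.snapshot('wrist'); im=s['img']; cv2.imwrite('pics/w9.png',im)
E
```

```text
clock: 14.42
tool_pos: [0.4994, -0.0298, 0.1758]
orientation: [-180.0, 0.0, -132.5]
force: [-0.4, -1.2, 0.8]
opening: 0.0875
clock: 15.18
tool_pos: [0.4995, -0.0298, 0.1756]
orientation: [-180.0, 0.0, -82.4]
force: [-1.3, 1.0, 0.8]
opening: 0.0874
clock 15.175 at [ 0.4995 -0.0298  0.1756] [-179.96    0.    -82.44] F [-1.3  1.   0.8] open 0.0874
shift [ 0.0003 -0.0004  0.1216] rot [-0.0006  0.0001 -0.0016]
```

View pics/w9.png

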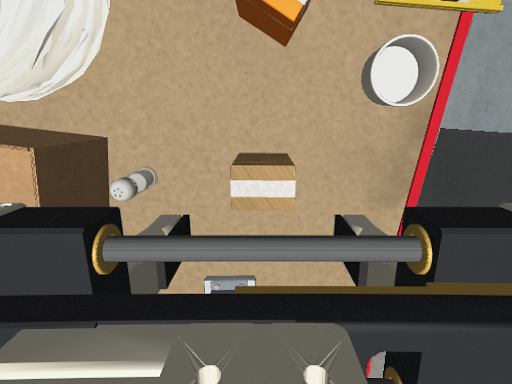

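Run:
```python
from h import *
s=ctrl.snapshot('wrist'); hsv=cv2.cvtColor(s['img'],cv2.COLOR_BGR2HSV)
m=np.zeros(hsv.shape[:2],np.uint8); sl=(slice(170,206),slice(222,305)); sub=hsv[sl]
m[sl]=((sub[...,1]<40)&(sub[...,2]>150))*255
cn,_=cv2.findContours(m,cv2.RETR_EXTERNAL,cv2.CHAIN_APPROX_NONE)
b=cv2.boxPoints(cv2.minAreaRect(max(cn,key=cv2.contourArea)));print(b.round(1))
P=np.array([onz(s,p,.088)[:2] for p in b]);print(P.mean(0))
for e in (P[1]-P[0],P[2]-P[1]): print(np.linalg.norm(e),np.degrees(np.arctan2(e[1],e[0])))
```

```text
[[230. 180.]
 [294. 180.]
 [294. 196.]
 [230. 196.]]
[ 0.49999251 -0.03057052]
0.060009967221620684 -172.6110397783703
0.01565476228074603 99.07411434038714
```

Box centre is (0.500,-0.0306) and yaw matches the jaws within 0.3°, so I'll descend and grip the narrow sides.

```bash
python3 -m handwheel '[[0,0,0.03,0,0,0],[0,0,0.075,0,0,0],[0,0,0.11,0,0,0],[0,0,0.121,0,0,0],[0,0,0.121,0,0,0]]'; python3 -m handwheel '[[0,0,0,0,0,0],[0,0,0,0,0,0],[0,0,0,0,0,0],[0,0,0,0,0,0],[0,0,0,0,0,0]]' 1;  python3 -m handwheel '[[0,0,-0.006,0,0,0],[0,0,-0.02,0,0,0],[0,0,-0.045,0,0,0],[0,0,-0.08,0,0,0],[0,0,-0.115,0,0,0],[0,0,-0.135,0,0,0],[0,0,-0.14,0,0,0]]'
python3 - <<'E'
from h import *
g=w(0,0); print(g); go([*g,.194],-82.35)
s=ctrl.snapshot('wrist'); cv2.imwrite('pics/w10.png',s['img'])
E
```

```text
clock: 15.9
tool_pos: [0.4995, -0.0298, 0.054]
orientation: [180.0, -0.0, -82.4]
force: [0.2, 0.4, -0.1]
opening: 0.0879
clock: 16.52
tool_pos: [0.4996, -0.0297, 0.0546]
orientation: [-180.0, -0.0, -82.4]
force: [-1.7, 1.0, 7.5]
opening: 0.0596
clock: 17.4
tool_pos: [0.5, -0.0296, 0.1959]
orientation: [-179.8, 0.0, -82.4]
force: [-0.3, -0.3, -2.2]
opening: 0.06
[0.5177 0.1623]
clock 17.4 at [ 0.5    -0.0296  0.1959] [-1.7982e+02  3.0000e-02 -8.2380e+01] F [-0.3 -0.3 -2.2] open 0.06
shift [-0.1879 -0.043   0.0022] rot [-0.0032  0.0005 -0.0005]
```

View pics/w10.png

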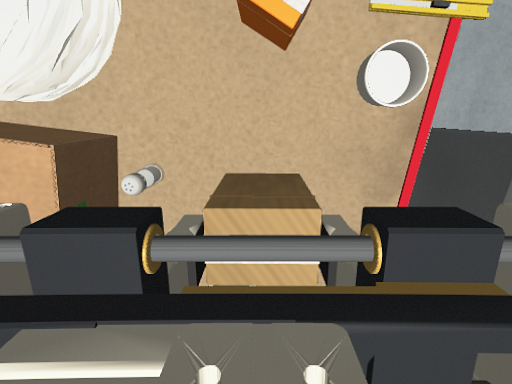

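```bash
python3 -m handwheel '[[-0.01,-0.002,0,0,0,0],[-0.035,-0.008,0,0,0,0],[-0.07,-0.016,0,0,0,0],[-0.11,-0.025,0,0,0,0],[-0.145,-0.033,0,0,0,0],[-0.17,-0.039,0,0,0,0],[-0.184,-0.042,0,0,0,0],[-0.188,-0.043,0,0,0,0]]'; python3 -m handwheel '[[0,0,0,0,0,0],[0,0,0.02,0,0,0],[0,0,0.03,0,0,0],[0,0,0.03,0,0,0]]'
python3 - <<'E'
from h import *
g=w(0,0); go([*g,.07],-82.35)
s=ctrl.snapshot('wrist'); cv2.imwrite('pics/w11.png',s['img'])
t=ctrl.snapshot('top'); cv2.imwrite('pics/t11.png',cv2.resize(t['img'][150:220,85:175],None,fx=7,fy=7,interpolation=cv2.INTER_CUBIC))
t=ctrl.snapshot('side'); cv2.imwrite('pics/s11.png',cv2.resize(t['img'][90:180,200:310],None,fx=6,fy=6,interpolation=cv2.INTER_CUBIC))
E
```

```text
clock: 18.45
tool_pos: [0.5167, 0.1628, 0.1931]
orientation: [179.9, -0.0, -82.3]
force: [-0.3, -0.7, -1.1]
opening: 0.06
clock: 18.95
tool_pos: [0.5166, 0.1614, 0.1634]
orientation: [179.9, -0.0, -82.4]
force: [-0.3, -0.7, -1.4]
opening: 0.0595
clock 18.95 at [0.5166 0.1614 0.1634] [ 1.7992e+02 -5.0000e-02 -8.2420e+01] F [-0.3 -0.7 -1.4] open 0.0595
shift [-0.0008 -0.0013  0.0934] rot [ 0.0015 -0.0008 -0.0012]
```

View pics/w11.png

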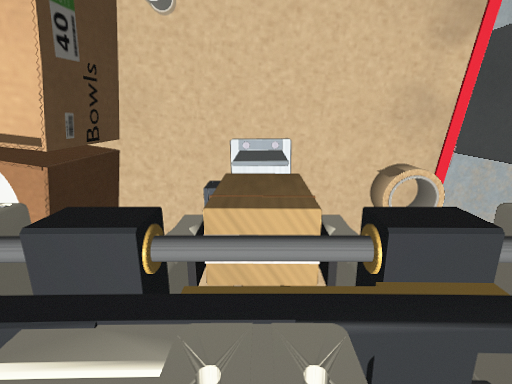

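View pics/t11.png

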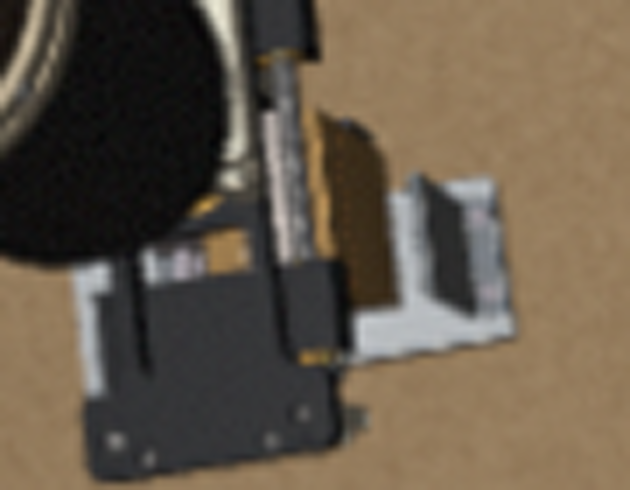

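View pics/s11.png

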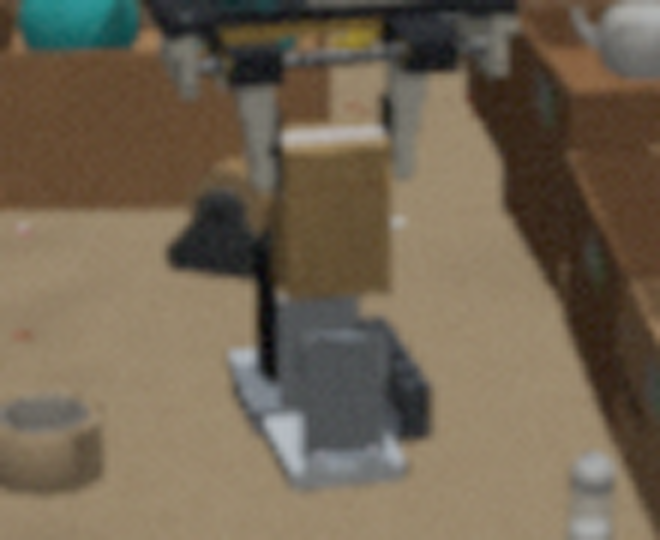

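Run:
```python
from h import *
s=ctrl.snapshot('wrist'); cv2.imwrite('pics/w11z.png',cv2.resize(s['img'][130:215,195:330],None,fx=5,fy=5,interpolation=cv2.INTER_CUBIC))
for y in (-28,-33): print(y,proj(s,[[*w(0,y),.09]]).round(1))
print(proj(s,[[*w(25,-28),.09],[*w(-25,-28),.09]]).round(1))
o=ctrl.get_obs()["tool_pos"]; print(rk(o))
print("box far bottom edge pred", proj(s,[[*w(*(rk(o)+np.array([a,-22]))),o[2]-.0545] for a in (-30,30)]).round(1))
print("box far top", proj(s,[[*w(*(rk(o)+np.array([a,-22]))),o[2]+.0335] for a in (-30,30)]).round(1))
```

```text
-28 [[262.3 162. ]]
-33 [[262.3 156.3]]
[[233.7 162. ]
 [290.9 161.9]]
[-0.2  0.1]
box far bottom edge pred [[299.6 173.5]
 [225.5 173.6]]
box far top [[322.5 210. ]
 [203.2 210.1]]
```

View pics/w11z.png

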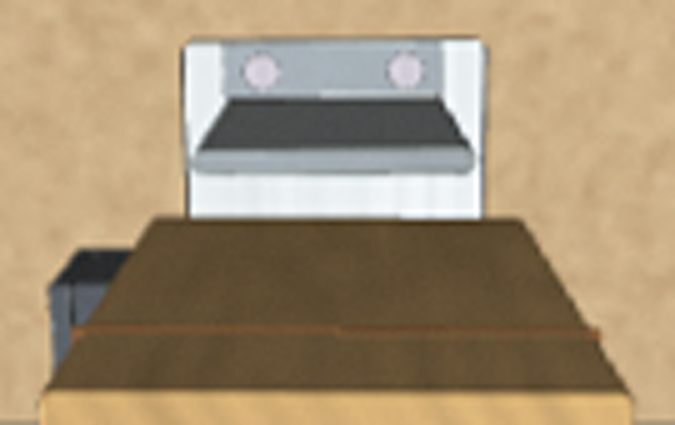

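The end plate sits about 2 mm more to +y than my model says, so I'll shift 2.5 mm that way and lower partway.

```bash
python3 -m handwheel '[[-0.0025,0,0,0,0,0],[-0.0025,0,0.006,0,0,0],[-0.0025,0,0.016,0,0,0],[-0.0025,0,0.028,0,0,0],[-0.0025,0,0.04,0,0,0],[-0.0025,0,0.04,0,0,0]]'
python3 - <<'E'
from h import *
s=ctrl.snapshot('wrist'); cv2.imwrite('pics/w12z.png',cv2.resize(s['img'][130:230,180:340],None,fx=5,fy=5,interpolation=cv2.INTER_CUBIC))
t=ctrl.snapshot('top'); cv2.imwrite('pics/t12.png',cv2.resize(t['img'][150:220,85:175],None,fx=7,fy=7,interpolation=cv2.INTER_CUBIC))
E
```

```text
clock: 19.9
tool_pos: [0.516, 0.1642, 0.1225]
orientation: [179.9, -0.1, -82.4]
force: [0.9, 0.0, -1.1]
opening: 0.0601
```

View pics/w12z.png

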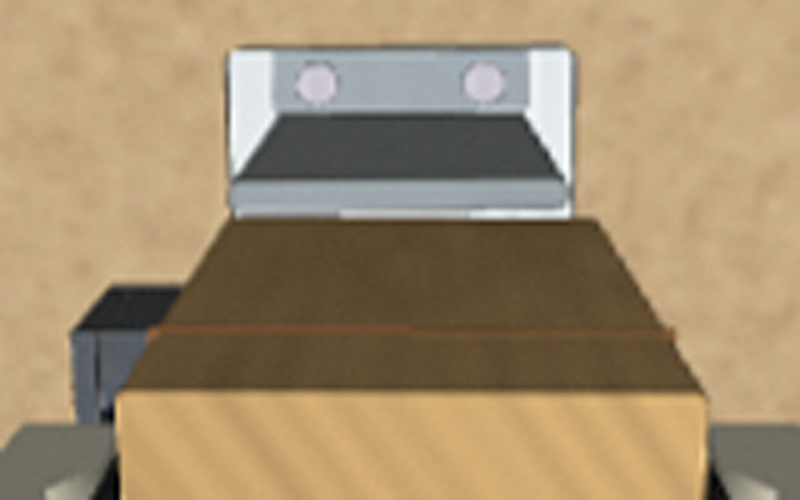

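View pics/t12.png

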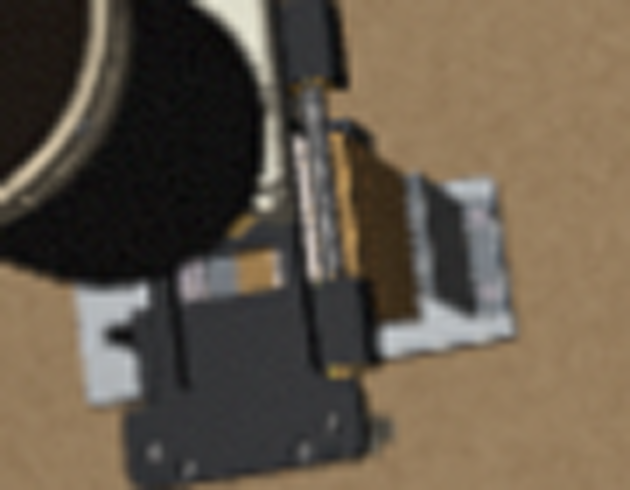

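Run:
```python
from h import *
s=ctrl.snapshot('wrist'); o=ctrl.get_obs(); z=o["tool_pos"][2]
a=onz(s,(262,171.4),.09);b=onz(s,(262,173.4),z-.0535); c=onz(s,(262,390/5+130),z+.0345)
print(rk(a),rk(b),rk(c),rk(o["tool_pos"]),o["force"],o["moment"])
for x in (230,568): print('plate',rk(onz(s,(x/5+180,171.4),.09)))
for x in (230,598): print('boxbot',rk(onz(s,(x/5+180,173.4),z-.0535)))
```

```text
[ -0.1 -25.4] [ -0.1 -19.8] [ -0.1 -20.8] [-0.3  2.6] [ 0.35669428 -0.7863226  -0.67765924] [-0.01476655  0.08401203  0.01665767]
plate [ 26.3 -25.4]
plate [-23.3 -25.4]
boxbot [ 28.9 -19.8]
boxbot [-30.4 -19.8]
```

Gaps are even: 5–5.6 mm on the end-plate side, out of 12 mm in total. Lowering to the floor.

```bash
python3 -m handwheel '[[0,-0.0015,0.008,0,0,0],[0,-0.0015,0.02,0,0,0],[0,-0.0015,0.034,0,0,0],[0,-0.0015,0.046,0,0,0],[0,-0.0015,0.052,0,0,0],[0,-0.0015,0.055,0,0,0],[0,-0.0015,0.0565,0,0,0],[0,-0.0015,0.0565,0,0,0]]'
python3 - <<'E'
from h import *
o=ctrl.get_obs();print(o["force"],rk(o["tool_pos"]),o["tool_pos"])
t=ctrl.snapshot('side'); cv2.imwrite('pics/s13.png',cv2.resize(t['img'][90:180,200:310],None,fx=6,fy=6,interpolation=cv2.INTER_CUBIC))
E
```

```text
clock: 21.05
tool_pos: [0.5181, 0.1648, 0.0686]
orientation: [-180.0, -0.0, -82.4]
force: [-4.0, -1.3, 8.1]
opening: 0.0596
[-3.98308347 -1.30678734  8.12266673] [0.8 2.5] [0.51814887 0.16484673 0.06860782]
```

View pics/s13.png

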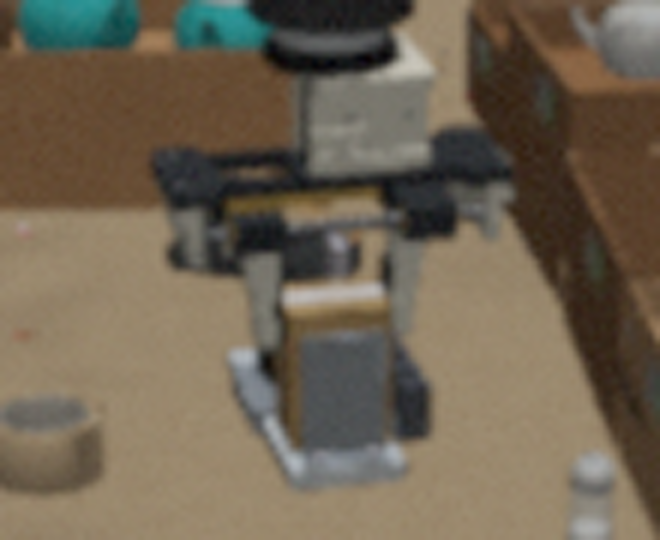

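The box is down, with 8 N of contact at the expected height. Releasing and rising.

```bash
python3 -m handwheel '[[0,0,0,0,0,0],[0,0,0,0,0,0],[0,0,0,0,0,0],[0,0,0,0,0,0],[0,0,0,0,0,0]]' -1; python3 -m handwheel '[[0,0,-0.008,0,0,0],[0,0,-0.03,0,0,0],[0,0,-0.07,0,0,0],[0,0,-0.11,0,0,0],[0,0,-0.15,0,0,0],[0,0,-0.15,0,0,0]]'; python3 -m handwheel '[[-0.03,0,0,0,0,0],[-0.08,0,0,0,0,0],[-0.11,0,0,0,0,0],[-0.11,0,0,0,0,0]]'
python3 - <<'E'
from h import *
s=ctrl.snapshot('wrist'); cv2.imwrite('pics/w14.png',s['img'])
t=ctrl.snapshot('side'); cv2.imwrite('pics/s14.png',cv2.resize(t['img'][100:270,180:310],None,fx=3.5,fy=3.5,interpolation=cv2.INTER_CUBIC))
t=ctrl.snapshot('top'); cv2.imwrite('pics/t14.png',t['img'])
E
```

```text
clock: 21.72
tool_pos: [0.5183, 0.165, 0.0674]
orientation: [180.0, -0.0, -82.4]
force: [-0.1, -0.7, 0.3]
opening: 0.0879
clock: 22.48
tool_pos: [0.52, 0.1659, 0.2217]
orientation: [-179.6, 0.2, -82.4]
force: [-0.1, -0.1, -0.5]
opening: 0.0878
clock: 22.98
tool_pos: [0.5031, 0.2755, 0.2169]
orientation: [180.0, -0.0, -82.3]
force: [-0.1, -0.5, -0.4]
opening: 0.0874
```

View pics/w14.png

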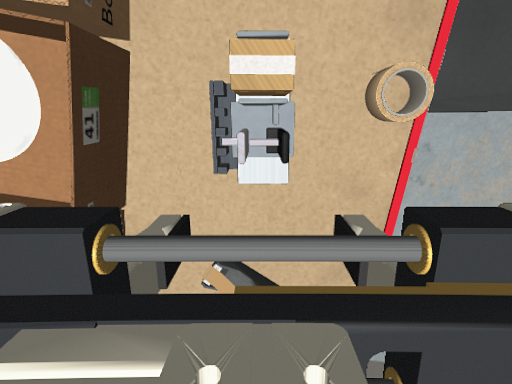

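View pics/s14.png

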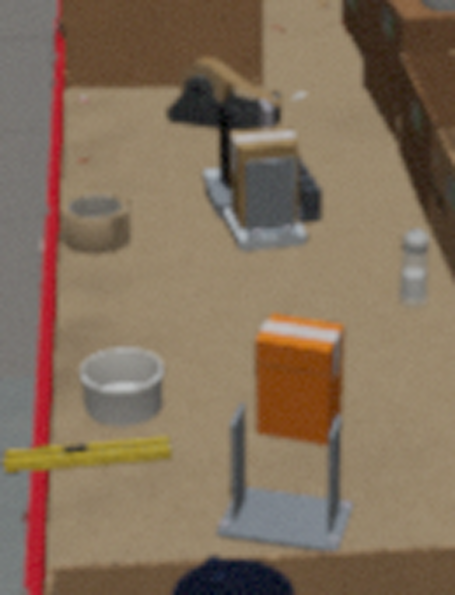

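View pics/t14.png

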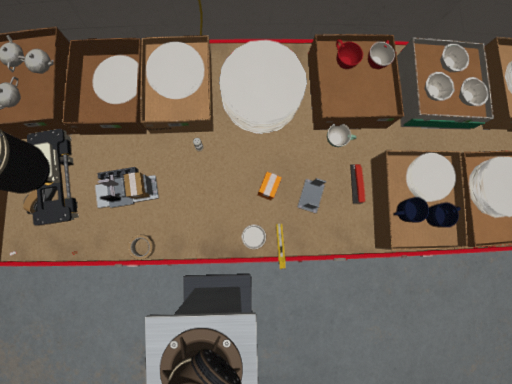

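The wrist view shows the box (262,63) upright between the end plate and the divider, and the tooth still latched at (228,142). The bystanders are at the same pixels as at the start, and the robot is touching nothing. Handing in.

```bash
python3 -c "
from plant import ctrl
print(ctrl.close_job())"
```

```text
the job is handed in; nothing more can be done
None
```

The job is done and handed in at about 23 s on the robot's clock, against the 67 s limit.

**What I did:**
- I squeezed the rack's lever fully (fingers read 37 mm) and held it while sliding the divider to the third notch. Then I let it latch.
- I lifted the box from its stand by its broad sides and set it upright on the open worktop.
- I took it again by its narrow sides and lowered it into the bay, holding it until it touched the floor. Contact force was about 8 N at the expected height.

**Last checks:**
- **Box:** it stands upright between the end plate and divider. During lowering I measured 5–5.6 mm to the end plate, out of about 12 mm total clearance.
- **Latch:** the tooth sits in the third notch.
- **Surroundings:** the orange box and the other things look unmoved by eye, and the gripper was open and clear of everything.

**Disagreement:** the wrist camera put the end plate 2–2.5 mm off my rack model. I trusted the camera and shifted the box 2.5 mm before lowering. No check failed.

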